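# Feed reagent bottles into the covered bottle lane

### The arm

A 6-joint arm with a two-finger parallel gripper is mounted at the origin on the work surface. World frame = base frame: x ahead of the robot, y to its left, z up, the work surface at z = 0. Lengths are in m, angles in rad, forces in N, time in s.
With the tool pointing down it reaches from about 0.275 to 0.825 m from the base axis. Payload 4.9 kg.
Tool frame: the origin (TCP) lies between the finger pads, 19 mm behind the fingertips; this is the grasp point; z points along the fingers, y is the line along which they close (so a half turn about z gives the same grasp; the last joint's range is limited). The gripper opens to 85 mm and grips with 20 to 120 N. Pads are 22 mm wide; open, the fingers measure 114 mm over their backs; the gripper's body (76 mm by 85 mm) begins 54 mm behind the grasp point. The pads swing forward as they close: fully open they stand 13 mm farther back than shut.
Start: joints at [-1.24, 0.326, -0.193, 1.052, 0, 1.437], TCP at [0.247, -0.492, 0.25] pointing down, gripper open.
Joint ranges: [-2.65, 2.65], [-0.97, 1.79], [-1.3, 1.35], [-1.93, 2.1], [-1.47, 1.37], [-3.14, 3.14]. Speed limits (rad/s): [2.57, 2.57, 3.14, 3.14, 3.14, 3.14].

### API

Orientations are given as a unit quaternion [w, x, y, z].
In Python, from cell import bot gives the robot as it stands. Calls block until the motion is done:
- bot.move_pose(position, orientation): joint-space move of the TCP to a pose.
- bot.move_linear(position, speed=0.15, rotation=None, until_force=None): straight line of the TCP; rotation=None keeps the orientation; speed is the mean speed in m/s. With until_force (N) it stops when the force on the tool has changed by that much, and returns True; else False.
- bot.goto_joints(angles): joint-space move.
- bot.set_gripper(opening, grasp_force=None): opening from 0.0 (shut) to 1.0 (fully open); grasp_force is the grip in N (None keeps the last); returns when the fingers have stopped.
- bot.wait(seconds).
- bot.solve_ik(position, orientation): joint angles nearest the present ones, or None.
- bot.camera(name): name is "scene" or "top" or "wrist"; returns the picture (420x560x3 uint8, red, green, blue); there is no depth.
- bot.calibration(name): a dict with "mtx" (3x3 intrinsics, pixels), "extrinsics" (4x4, takes a point from world to camera coordinates); the wrist camera has in their place "hand_eye" (4x4, takes a point from camera to tool coordinates, whose origin is the TCP and whose axes are the flange's). Camera axes: x right, y down, z forward; pixel columns grow to the right and rows downward; lengths in m; the calibration is good to about 2 mm. A picture is of the moment at which its call begins: read the wrist's pose just before it. calibration takes no time and is no camera call.
A pose or a line that the arm cannot do raises bot.PlanningError and nothing moves.
- bot.close_job(): hands the job in; it is judged then, once.
Trained networks look in the newest picture that a camera, given by its name, has taken for a name from the list of things; names that differ only in an ending like _2 or _b are one class to them, and where a whole thing is asked for, a point or a joint stands for the part that bears it (a point fixed in the world has none). Each returns a list of dicts, best first, with "confidence" (0 to 1); they miss things now and then, are a little off and sometimes report something else, mostly with a low value. They report only what shows in the picture. A call takes as long as a camera call.
- bot.search_frame(camera, thing): "bbox" ([left, top, width, height] in pixels, round what is visible of it).
Readings, each from a call of its own:
- bot.read_clock(): time.
- bot.read_joint_positions(): joint angles.
- bot.read_joint_vel(): joint speeds.
- bot.read_joint_efforts(): joint torques, N m.
- bot.read_position(): TCP position.
- bot.read_tool_rot(): TCP orientation.
- bot.read_ft_force(): force on the tool from outside, world axes, zero at the start.
- bot.read_moment(): the same for the moment, N m.
- bot.read_gripper_width(): opening from 0.0 (shut) to 1.0 (fully open).
- bot.read_finger_force(): force on a finger pad.
Only numpy, scipy, OpenCV 4.12 (cv2) and the standard library are available. Lean on these libraries where they do the work, as an engineer would, in place of code of your own. Each camera call takes 0.05 s, during which the arm holds its last target. There are 200 camera calls.

### The job

Load the three amber bottles into the bottle lane in single file, one at a time: the red-capped one first, then the white, then the blue. Push each one upright along between the rails, under the clear cover, until it is past the orange spring latch and the latch has snapped out again behind it; the last one pushes the whole file back against the sprung orange plate. Do not ram that plate hard against its stop, topple no bottle, and leave the jar, the wood sample and the slide case where they are.

Things in the scene. Friction and masses are not known exactly. Their poses are not given: they have to be found in the camera images.
- rack_origin (a point): Origin of the fixed bottle lane, on the bench, midway between the rails, 34 mm in from the clear cover's front edge; x runs inwards along the lane, y across it to the left, z up. Two dark steel rails 26 mm high, inner faces 66 mm apart, run from x = -90 to +240 mm. The bench is the lane's floor. All lane positions below are in this frame.
- mouth (a point): Centre of the lane's flared mouth on the bench, at x = -150 mm in the lane's frame; same axes. Between the flared ends of the rails the lane narrows from about 118 mm wide at x = -155 mm to 66 mm at x = -90 mm.
- cover_edge (a point): Middle of the blue front edge of the clear cover, on its underside: lane x = -34 mm, z = 145 mm. The cover (190 mm wide, 8 mm thick, on posts at y = +-82 mm with caps to z = 159 mm) spans x = -34 to 256 mm, so a tool pointing straight down cannot follow the bottles in: the fingers must lean some 30 to 45 degrees, pointing inwards and down.
- latch_nose (a point): Tip of the orange latch's nose, z = 42 mm, at its square inner corner: lane x = 18 mm, y = -21 mm when out (12 mm into the lane). The slope in front of it faces the mouth; the latch spans z = 32 to 52 mm. Its blue housing stands at x = -11 to 23 mm, y = -45 to -77 mm, up to z = 60 mm. Closed fingers under 40 mm wide pass beside the nose.
- latch (a joint): Travel of the latch (m): 0 = out, grows to 0.018 as it is pushed aside (1.5 to 2.5 N). A bottle pushed inwards forces it aside; it snaps back once the bottle's centre is past about lane x = 42 mm (rear wall at 11 mm). The push takes some 4 to 12 N, most for the file of three. Push at z = 30 to 50 mm, or the bottle rocks.
- follower (a joint): Orange sprung plate closing the lane's far end, 52 mm wide, z = 6 to 80 mm. 0 = resting, face at lane x = 181 mm; grows as it is pushed inwards (m); spring 0.6 N + 40 N/m, hard stop at 0.024. With three bottles latched in it stands at about 0.014. More than 20 N on it is ramming.
- bottle_red: Amber reagent bottle with a red cap, standing upright and loose, about 300 g. Straight body 62 mm in diameter up to z = 78 mm, shoulder to 94 mm, then the red cap, 38 mm in diameter, from z = 94 to 118 mm. Origin: centre of the underside; z up its axis.
- bottle_white: Amber reagent bottle with a white cap, standing upright and loose, about 300 g. Straight body 62 mm in diameter up to z = 78 mm, shoulder to 94 mm, then the white cap, 38 mm in diameter, from z = 94 to 118 mm. Origin: centre of the underside; z up its axis.
- bottle_blue: Amber reagent bottle with a blue cap, standing upright and loose, about 300 g. Straight body 62 mm in diameter up to z = 78 mm, shoulder to 94 mm, then the blue cap, 38 mm in diameter, from z = 94 to 118 mm. Origin: centre of the underside; z up its axis.
- jar: Bystander: small clear jar with a black lid, 56 mm in diameter, 65 mm high; origin at the centre of its underside.
- sample: Bystander: flat brown wood sample block, 45 x 110 x 18 mm (x, y, z); origin at the centre of its underside.
- slidecase: Bystander: flat black slide case with a light wood top, 85 x 120 x 29 mm (x, y, z); origin at the centre of its underside.

How it is judged:
On the way, in this order (a step that is already met when the one before it is completed fails the run):
1. the red-capped bottle stands upright in the lane past the latch, the latch is out behind it, the other two are not yet past (x of bottle_red in the frame of rack_origin between 0.034 and 0.19 m and y of bottle_red in the frame of rack_origin between -0.01 and 0.01 m and angle between bottle_red's own z axis and vertical below 0.12 rad and value of joint latch below 0.004 m and x of each of bottle_white, bottle_blue in the frame of rack_origin below 0.034 m), for 0.2 s.
2. the white-capped bottle is past the latch too, upright behind the red one, the blue one not yet (x of bottle_red in the frame of rack_origin between 0.09 and 0.19 m and y of bottle_red in the frame of rack_origin between -0.01 and 0.01 m and angle between each of bottle_red, bottle_white's own z axis and vertical below 0.12 rad and x of bottle_white in the frame of rack_origin between 0.034 and 0.19 m and y of bottle_white in the frame of rack_origin between -0.01 and 0.01 m and value of joint latch below 0.004 m and x of bottle_blue in the frame of rack_origin below 0.034 m), for 0.2 s.
At the end, for the whole second after the job is handed in: All three bottles upright (0.12 rad) and at rest within 10 mm of the lane's midline; centres at lane x: red 145 to 190 mm, white 85 to 130 mm, blue 34 to 65 mm; the latch out behind them (under 4 mm), the sprung plate pushed back more than 6 mm (x of bottle_red in the frame of rack_origin between 0.145 and 0.19 m and y of bottle_red in the frame of rack_origin between -0.01 and 0.01 m and angle between each of bottle_red, bottle_white, bottle_blue's own z axis and vertical below 0.12 rad and x of bottle_white in the frame of rack_origin between 0.085 and 0.13 m and y of bottle_white in the frame of rack_origin between -0.01 and 0.01 m and x of bottle_blue in the frame of rack_origin between 0.034 and 0.065 m and y of bottle_blue in the frame of rack_origin between -0.01 and 0.01 m and value of joint latch below 0.004 m and value of joint follower above 0.006 m and linear speed of each of bottle_red, bottle_white, bottle_blue below 0.02 m/s); the robot touches nothing.
It fails at once if a bottle topples (leans more than 0.6 rad) (angle between any of bottle_red, bottle_white, bottle_blue's own z axis and vertical above 0.6 rad).
It fails at once if the sprung plate is rammed (over 20 N) (contact force between follower and anything else above 20 N).
It fails at once if a bystander is moved by more than 20 mm (distance of any of jar, sample, slidecase from where it was at the start of the episode above 0.02 m).
It also fails if it takes over 72 s, if anything falls off the work surface, if the arm or the gripper's body presses on something with over 40 N, if the wrist force passes 120 N, or if a joint passes its speed limit or range.

## Working session

There is one attempt and no reset: what is moved stays moved. The work goes in short steps, each a Python script; the robot and the scene stay as the last script left them, time stands still between calls to the robot, and variables do not carry over. Pictures are saved under pics/ and viewed, at most 10 in all, crops included, and the job is handed in when it is done.

```bash
mkdir -p pics; ls
python3 - <<'E'
from cell import bot
import cv2,numpy as np
np.set_printoptions(precision=4,suppress=True)
for c in("scene","top"):
    im=bot.camera(c); cv2.imwrite(f"pics/{c}0.png",im[:,:,::-1])
    k=bot.calibration(c); print(c,k["mtx"],k["extrinsics"])
    for t in("bottle_red","bottle_white","bottle_blue","jar","sample","slidecase","latch","follower","rack_origin"):
        try: print(t,[(d["bbox"],round(d["confidence"],2)) for d in bot.search_frame(c,t)[:3]])
        except Exception as e: print(t,e)
print(bot.calibration("wrist"),bot.read_tool_rot(),bot.read_clock())
E
```

```text
pics
scene [[526.4424   0.     274.8754]
 [  0.     526.4424 215.084 ]
 [  0.       0.       1.    ]] [[ 0.4582  0.8889 -0.0042 -0.1698]
 [ 0.6994 -0.3634 -0.6155 -0.3209]
 [-0.5486  0.2791 -0.7881  1.8051]
 [ 0.      0.      0.      1.    ]]
bottle_red []
bottle_white [([199.4, 216.0, 22.0, 39.2], 0.61)]
bottle_blue [([198.9, 261.0, 31.7, 43.2], 0.74)]
jar [([271.9, 181.5, 18.8, 26.9], 0.83), ([303.6, 137.6, 153.5, 131.8], 0.56)]
sample []
slidecase [([320.7, 149.9, 40.2, 33.5], 0.89)]
latch []
follower []
rack_origin [([299.2, 138.7, 159.6, 128.1], 0.83), ([198.5, 212.4, 25.7, 41.5], 0.42)]
top [[505.845    0.     279.16  ]
 [  0.     505.845  220.3116]
 [  0.       0.       1.    ]] [[-0.0277 -0.9995 -0.0181 -0.0379]
 [-0.9887  0.0301 -0.1467  0.561 ]
 [ 0.1472  0.0139 -0.989   1.0663]
 [ 0.      0.      0.      1.    ]]
bottle_red [([426.7, 257.5, 40.8, 23.8], 0.77)]
bottle_white [([350.2, 251.1, 35.8, 28.2], 0.72)]
bottle_blue [([368.7, 183.8, 37.1, 31.5], 0.81), ([44.2, 148.5, 213.9, 119.3], 0.36)]
jar [([238.0, 278.6, 27.5, 27.5], 0.88)]
sample [([287.1, 140.5, 46.5, 21.7], 0.96)]
slidecase [([118.5, 291.5, 63.0, 50.4], 0.56)]
latch []
follower [([286.9, 143.9, 49.2, 18.9], 0.46)]
rack_origin [([42.7, 148.8, 217.8, 118.8], 0.68)]
{'mtx': array([[311.5236,   0.    , 280.6339],
       [  0.    , 311.5236, 208.563 ],
       [  0.    ,   0.    ,   1.    ]]), 'hand_eye': array([[ 0.0008, -0.9639, -0.2662,  0.0668],
       [ 1.    ,  0.0008, -0.0001,  0.0001],
       [ 0.0003, -0.2662,  0.9639, -0.1236],
       [ 0.    ,  0.    ,  0.    ,  1.    ]])} [-0.      0.9731  0.2303  0.    ] 1.0
```

Run:
```python
import cv2
a=cv2.imread("pics/top0.png"); cv2.imwrite("pics/top0c.png",cv2.resize(a[110:350,30:310],None,fx=2.8,fy=2.5,interpolation=cv2.INTER_CUBIC))
```

```text
(no output)
```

View pics/top0.png

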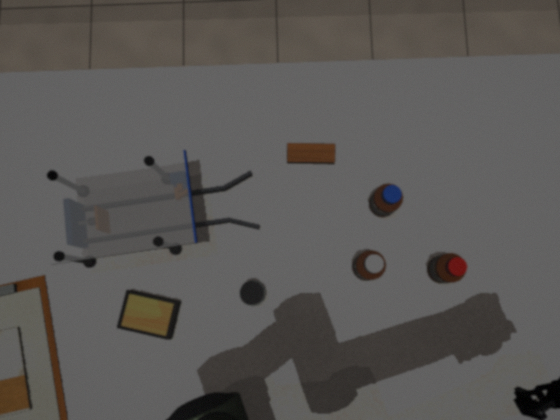

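View pics/top0c.png

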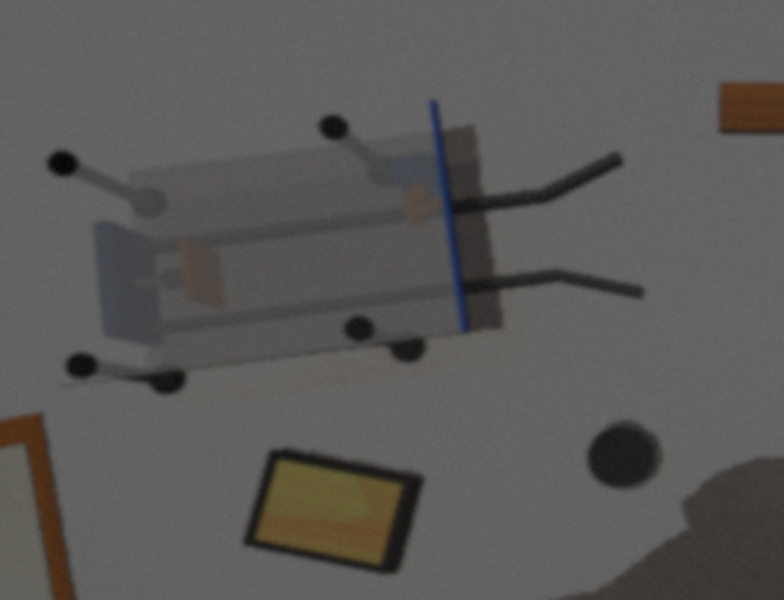

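View pics/scene0.png

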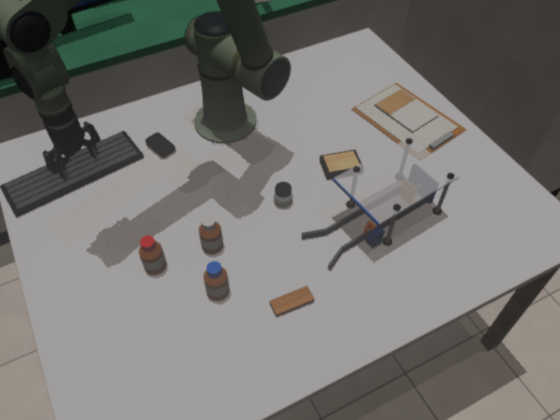

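The top view shows the lane running left (world +y). Its blue edge goes from px (185,150) to (196,242), the rail bends are near (225,188) and (229,220), and the latch is on the upper side. The bottles stand to the right, with red at (457,266), white at (374,263) and blue at (392,195). The jar at (252,292) and the wood sample at (311,153) lie to either side of the approach.

```bash
cat > h.py <<'E'
import numpy as np,cv2
from scipy.optimize import least_squares
from scipy.spatial.transform import Rotation as R
K={}
def proj(bot,c,P):
    if c not in K: k=bot.calibration(c); K[c]=(k["mtx"],k["extrinsics"])
    m,E=K[c]; q=(np.atleast_2d(P)@E[:3,:3].T+E[:3,3])@m.T
    return q[:,:2]/q[:,2:]
def cap(im,col,box=None):
    h=cv2.cvtColor(im,cv2.COLOR_RGB2HSV).astype(int); H,S,V=h[...,0],h[...,1],h[...,2]
    m={"red":((H<6)|(H>173))&(S>190)&(V>90),"blue":(abs(H-115)<12)&(S>150)&(V>90),"white":(S<60)&(V>110)}[col]
    if box is not None:
        z=np.zeros_like(m); l,t,w,hh=[int(v) for v in box]; z[t:t+hh,l:l+w]=1; m=m&z
    n,_,st,ce=cv2.connectedComponentsWithStats(m.astype(np.uint8))
    i=1+st[1:,4].argmax(); return ce[i],st[i]
E
python3 - <<'E'
from cell import bot
from h import *
np.set_printoptions(precision=4,suppress=True)
# lane
pts=[("top",(184.6,150),(-34,-95,149)),("top",(196.1,242),(-34,95,149)),("top",(224.6,188),(-90,-36,26)),("top",(228.9,220),(-90,36,26)),
("top",(250.7,172.8),(-155,-62,26)),("top",(259.3,226.8),(-155,62,26)),("scene",(333,178),(-34,95,149)),("scene",(381,222),(-34,-95,149))]
def f(p):
    r=R.from_euler('z',p[2]).as_matrix(); o=np.array([p[0],p[1],0])
    return np.concatenate([proj(bot,c,r@(np.array(q)/1000)+o)[0]-u for c,u,q in pts])
s=least_squares(f,[.6,.2,1.6],loss='soft_l1'); print("lane",s.x,s.fun.reshape(-1,2))
ims={c:cv2.cvtColor(cv2.imread(f"pics/{c}0.png"),cv2.COLOR_BGR2RGB) for c in("top","scene")}
boxes={"red":((427,250,45,35),(130,230,40,50)),"white":((350,245,40,35),(195,212,30,25)),"blue":((365,180,45,35),(198,255,35,30))}
for b,(bt,bs) in boxes.items():
    ob=[]
    for c,bx in(("top",bt),("scene",bs)):
        try: ce,st=cap(ims[c],b,bx); print(b,c,ce,st); ob.append((c,ce))
        except Exception as e: print(b,c,"none")
    for sel in (ob,ob[:1]):
        g=lambda p:np.concatenate([proj(bot,c,[p[0],p[1],.112])[0]-u for c,u in sel])
        r=least_squares(g,[.5,-.2]); print(b,r.x,r.fun)
E
```

```text
lane [0.5934 0.1536 1.6859] [[ 0.3648  0.6824]
 [-0.0446  1.3026]
 [-0.8367 -0.2024]
 [-1.0547 -0.8257]
 [ 0.1685 -0.3179]
 [-0.9355 -0.3552]
 [-0.8818  0.4055]
 [-3.2875  2.3194]]
red top [457.0509 266.1157] [449 258  17  17 216]
red scene none
red [ 0.4453 -0.4096] [-0.  0.]
red [ 0.4453 -0.4096] [-0.  0.]
white top none
white scene [209.0816 220.5388] [195 212  30  25 490]
white [ 0.4538 -0.2394] [0. 0.]
white [ 0.4538 -0.2394] [0. 0.]
blue top [392.0974 193.3692] [384 186  17  16 195]
blue scene none
blue [ 0.598  -0.2888] [-0.  0.]
blue [ 0.598  -0.2888] [-0.  0.]
```

```bash
cat >> h.py <<'E'
L=[0.5934,0.1536,1.6859]
def Rl(): return R.from_euler('z',L[2]).as_matrix()
def W(x,y,z): return Rl()@np.array([x,y,z])+[L[0],L[1],0]
def quat(M): q=R.from_matrix(M).as_quat(); return np.array([q[3],q[0],q[1],q[2]])
def down(sgn=1):   # tool x along -lane x
    zz=np.array([0,0,-1.]); y=sgn*Rl()[:,1]; return quat(np.c_[np.cross(y,zz),y,zz])
def lean(th=45,sgn=1):
    a=np.radians(th); zz=Rl()@[np.sin(a),0,-np.cos(a)]; y=sgn*Rl()[:,1]; return quat(np.c_[np.cross(y,zz),y,zz])
def tcp(rear,th=45,zc=.040,y=0):  # TCP for contact corner at lane x=rear, height zc
    a=np.radians(th); return W(rear-.011*np.cos(a)-.019*np.sin(a),y,zc-.011*np.sin(a)+.019*np.cos(a))
E
python3 - <<'E'
from cell import bot
from h import *
np.set_printoptions(precision=4,suppress=True)
ims={c:cv2.cvtColor(cv2.imread(f"pics/{c}0.png"),cv2.COLOR_BGR2RGB) for c in("top","scene")}
for c,bx in(("top",(175,140,30,110)),("scene",(325,170,65,60))):
    l,t,w,h=bx; a=ims[c][t:t+h,l:l+w].astype(int); m=(a[...,2]-a[...,0]>40); v,u=np.nonzero(m)
    p=np.c_[u+l,v+t].astype(float); d=np.linalg.svd(p-p.mean(0),full_matrices=False)[2][0]; s=(p-p.mean(0))@d
    print(c,len(p),p.mean(0)+d*s.min(),p.mean(0)+d*s.max(),"model",proj(bot,c,[W(-.034,-.095,.149),W(-.034,.095,.149)]))
g=least_squares(lambda p:proj(bot,"top",[p[0],p[1],.117])[0]-[374.,263.5],[.5,-.2]);print("white",g.x)
for i,(u) in enumerate([(457.05,266.1),(392.1,193.4)]):print(least_squares(lambda p:proj(bot,"top",[p[0],p[1],.117])[0]-u,[.5,-.2]).x)
for s in(1,-1):
    M=R.from_quat(np.roll(lean(45,s),-1)).as_matrix(); print(s,"lean tool x",M[:,0])
    for r in(-.17,-.14,-.05,.015): print("lean",s,r,[bot.solve_ik(tcp(r,th),lean(th,s)) for th in(45,)])
    print("down",s,bot.solve_ik(W(-.105,0,.113),down(s)),bot.solve_ik([.4453,-.4096,.113],down(s)))
E
```

```text
top 148 [195.3135 240.9609] [184.0961 150.988 ] model [[184.9536 150.6645]
 [196.0475 243.283 ]]
scene 96 [332.956  178.0441] [377.9938 223.0062] model [[377.7284 224.3268]
 [332.1304 178.413 ]]
white [ 0.4551 -0.2429]
[ 0.4451 -0.4079]
[ 0.597  -0.2877]
1 lean tool x [ 0.0812 -0.7024 -0.7071]
lean 1 -0.17 [array([-0.463 ,  0.9482,  0.1017,  1.2245,  0.6338, -2.316 ])]
lean 1 -0.14 [array([-0.4251,  0.922 ,  0.0453,  1.1692,  0.6516, -2.2741])]
lean 1 -0.05 [array([-0.3016,  0.8549, -0.0965,  1.004 ,  0.7031, -2.1301])]
lean 1 0.015 [array([-0.2042,  0.8162, -0.1761,  0.8827,  0.736 , -2.0082])]
down 1 [-0.0402  0.5477 -0.2182  0.8049  0.     -1.7261] [-0.8656  0.5438 -0.2253  0.8017  0.     -2.5515]
-1 lean tool x [-0.0812  0.7024  0.7071]
lean -1 -0.17 [array([-0.463 ,  0.9482,  0.1017,  1.2245,  0.6338,  0.8256])]
lean -1 -0.14 [array([-0.4251,  0.922 ,  0.0453,  1.1692,  0.6516,  0.8674])]
lean -1 -0.05 [array([-0.3016,  0.8549, -0.0965,  1.004 ,  0.7031,  1.0115])]
lean -1 0.015 [array([-0.2042,  0.8162, -0.1761,  0.8827,  0.736 ,  1.1334])]
down -1 [-0.0402  0.5477 -0.2182  0.8049  0.      1.4155] [-0.8656  0.5438 -0.2253  0.8017  0.      0.5901]
```

```bash
cat >> h.py <<'E'
def fetch(bot,p,place=-.105,zg=.113):
    bot.set_gripper(1.0,50); bot.move_pose([p[0],p[1],.19],down()); bot.move_linear([p[0],p[1],zg],speed=.15)
    bot.set_gripper(0.0); print("grip",bot.read_gripper_width(),bot.read_finger_force())
    bot.move_linear([p[0],p[1],.26],speed=.3); bot.move_pose(W(place,0,.26),down())
    bot.move_linear(W(place,0,zg+.015),speed=.25); bot.move_linear(W(place,0,zg+.001),speed=.05)
    print("placed",bot.read_clock())
def release(bot,place=-.105):
    bot.set_gripper(1.0); bot.move_linear(W(place,0,.21),speed=.25)
    bot.set_gripper(0.0); p=tcp(-.17); p[2]=.2
    bot.move_pose(p,lean()); bot.move_linear(tcp(-.17),speed=.25)
def snap(bot,n):
    for c in("top","scene"): cv2.imwrite(f"pics/{c}{n}.png",bot.camera(c)[:,:,::-1])
E
python3 - <<'E'
from cell import bot
from h import *
fetch(bot,[.4451,-.4079]); snap(bot,1)
E
python3 -c "
import cv2,numpy as np
a=cv2.imread('pics/top1.png')[100:300,30:330];b=cv2.imread('pics/scene1.png')[110:310,200:500]
cv2.imwrite('pics/m1.png',cv2.convertScaleAbs(cv2.resize(np.hstack([a,b]),(800,267),interpolation=2),alpha=1.4))"
```

```text
grip 0.4302828495797585 49.88311529159546
placed 9.2333
```

View pics/m1.png

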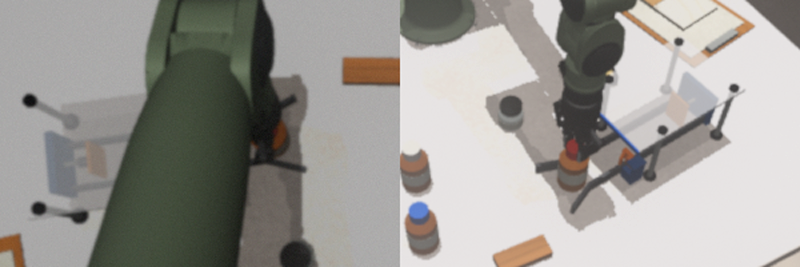

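The red bottle is gripped by its cap and standing between the flared rail ends (about px (572,165) in the right-hand scene crop). Next I release it and push.

```bash
cat >> h.py <<'E'
def push(bot,to,fr=None,lim=25,speed=.08):
    hit=bot.move_linear(tcp(to),speed=speed,until_force=lim)
    p=bot.read_position(); print("push",to,hit,"lane",Rl().T@(p-[L[0],L[1],0]),"want",Rl().T@(tcp(to)-[L[0],L[1],0]),"F",bot.read_ft_force(),bot.read_clock())
    return hit
E
python3 - <<'E'
from cell import bot
from h import *
np.set_printoptions(precision=4,suppress=True)
release(bot); print(bot.read_ft_force())
push(bot,-.06); push(bot,0); push(bot,.016); snap(bot,2)
E
python3 -c "
import cv2,numpy as np
a=cv2.imread('pics/top2.png')[100:300,30:330];b=cv2.imread('pics/scene2.png')[110:310,200:500]
cv2.imwrite('pics/m2.png',cv2.convertScaleAbs(cv2.resize(np.vstack([a,b]),(800,1067),interpolation=2)[:,:],alpha=1.4)[267:800] if 0 else cv2.convertScaleAbs(cv2.resize(b,(800,533),interpolation=2),alpha=1.4))"
```

```text
[-0.0251 -0.3821  0.436 ]
push -0.06 False lane [-0.0814 -0.0001  0.0458] want [-0.0812  0.      0.0457] F [-0.2719 -0.8528  0.4321] 14.125
push 0 False lane [-0.0208  0.0003  0.0456] want [-0.0212  0.      0.0457] F [0.6542 0.7408 0.409 ] 15.025
push 0.016 False lane [-0.0045  0.0003  0.0457] want [-0.0052 -0.      0.0457] F [ 0.7705 -0.3347 -0.8119] 15.375
```

View pics/m2.png

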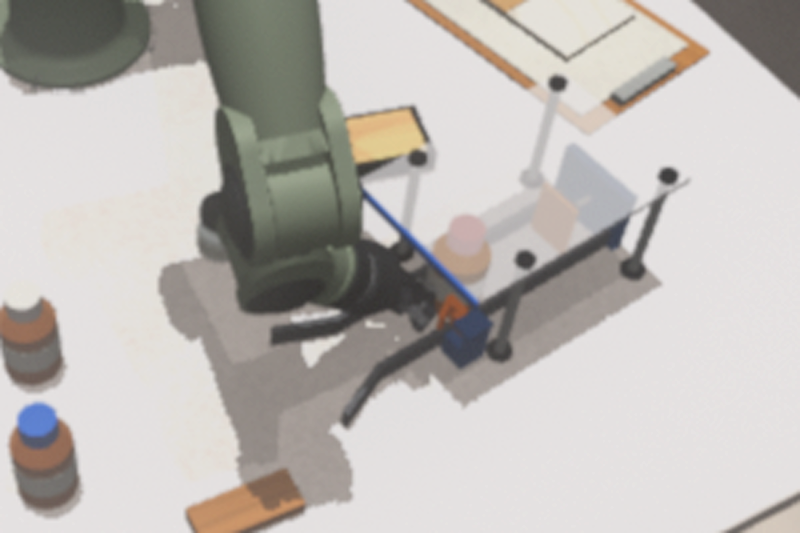

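The scene crop shows the red bottle upright under the cover, beyond the orange latch, with its cap at about crop px (466,232). I'll back off and measure where it is.

```bash
cat >> h.py <<'E'
def lanexy(bot,c,u,z=.112):
    p=least_squares(lambda p:proj(bot,c,[p[0],p[1],z])[0]-u,[.58,.2]).x
    return (Rl().T@[p[0]-L[0],p[1]-L[1],0])[:2]
def retreat(bot):
    bot.move_linear(tcp(-.14),speed=.25); p=tcp(-.17); p[2]=.2; bot.move_linear(p,speed=.3)
E
python3 - <<'E'
from cell import bot
from h import *
np.set_printoptions(precision=4,suppress=True)
print("scene est",lanexy(bot,"scene",(374.75,197)))
bot.wait(.2); retreat(bot); p=W(-.22,0,.24); bot.move_pose([.455,-.243,.19],down()); print(bot.read_clock())
snap(bot,3)
E
python3 -c "
import cv2,numpy as np
a=cv2.imread('pics/top3.png')[130:280,40:290]
cv2.imwrite('pics/m3.png',cv2.convertScaleAbs(cv2.resize(a,(800,480),interpolation=2),alpha=1.4))"
```

```text
scene est [ 0.0439 -0.0004]
18.15
```

View pics/m3.png

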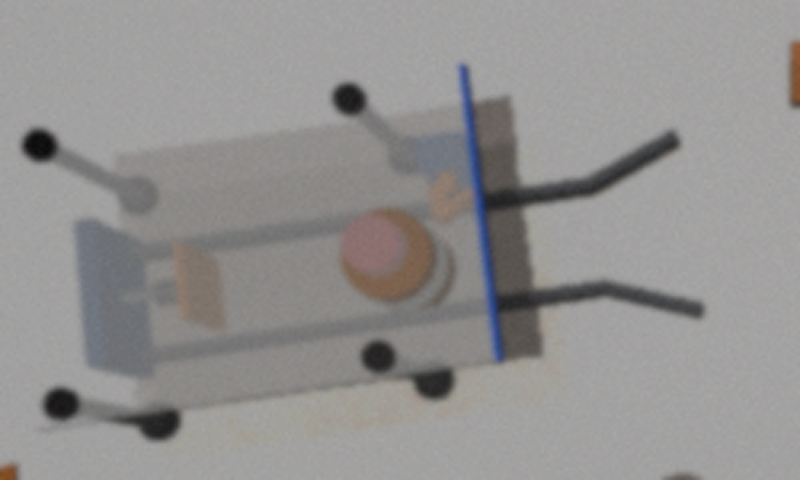

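The latch is out in front of the red bottle, and the red cap is at top px (156.6,205.9). Next is white.

```bash
python3 - <<'E'
from cell import bot
from h import *
np.set_printoptions(precision=4,suppress=True)
print("red top est",lanexy(bot,"top",(156.6,205.9),.117))
fetch(bot,[.4551,-.2429]); release(bot)
push(bot,-.06); push(bot,0); push(bot,.016); snap(bot,4)
bot.wait(.2); retreat(bot); bot.move_pose([.597,-.2877,.19],down()); print(bot.read_clock()); snap(bot,5)
E
python3 -c "
import cv2,numpy as np
a=cv2.imread('pics/top5.png')[130:280,40:290];b=cv2.imread('pics/scene4.png')[110:260,250:500]
cv2.imwrite('pics/m5.png',cv2.convertScaleAbs(cv2.resize(np.vstack([a,b]),(500,600),interpolation=2),alpha=1.4))"
```

```text
red top est [0.0427 0.0026]
grip 0.4287593725927964 49.774691462516785
placed 23.45
push -0.06 False lane [-0.0811  0.0007  0.0454] want [-0.0812  0.      0.0457] F [-0.1326 -0.5676 -0.2564] 28.2417
push 0 False lane [-0.0207 -0.0001  0.0458] want [-0.0212  0.      0.0457] F [-0.4526  0.3852  1.0736] 29.1417
push 0.016 False lane [-0.0049  0.0001  0.0457] want [-0.0052 -0.      0.0457] F [0.1531 0.272  0.666 ] 29.4917
32.2333
```

View pics/m5.png

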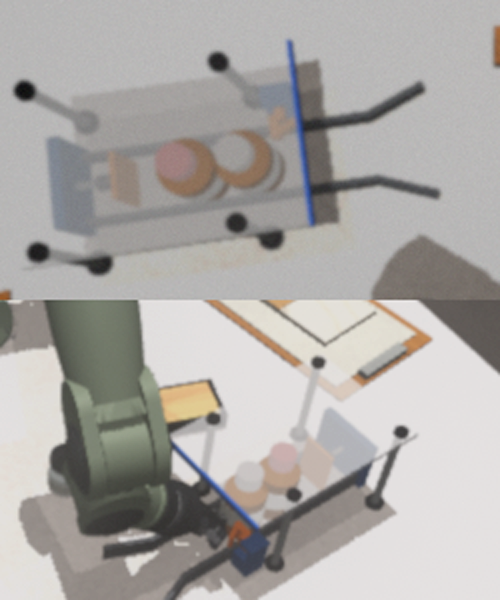

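```bash
python3 -c "
import cv2,numpy as np
o=[cv2.imread(f'pics/top{i}.png')[165:205,160:200] for i in (0,3,5)]
print([np.abs(cv2.GaussianBlur(o[i],(3,3),0).astype(int)-cv2.GaussianBlur(o[0],(3,3),0)).sum(2)[8:30,8:28].max() for i in (1,2)])
cv2.imwrite('pics/m6.png',cv2.convertScaleAbs(cv2.resize(np.hstack(o),(798,266),interpolation=2),alpha=1.6))"
```

```text
[np.int64(47), np.int64(86)]
```

View pics/m6.png

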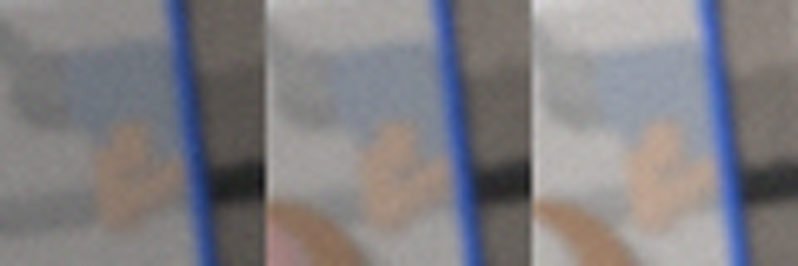

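The latch looks the same in all three frames, so it is fully out behind white. Next is blue.

```bash
python3 - <<'E'
from cell import bot
from h import *
np.set_printoptions(precision=4,suppress=True)
fetch(bot,[.597,-.2877]); release(bot)
push(bot,-.07); push(bot,0,speed=.06); push(bot,.0175,speed=.05)
bot.wait(.2); retreat(bot); bot.move_pose([.45,-.3,.25],down()); bot.wait(.3); print(bot.read_clock()); snap(bot,7)
E
python3 -c "
import cv2,numpy as np
a=cv2.imread('pics/top7.png')[130:280,40:290];b=cv2.imread('pics/scene7.png')[110:260,250:500]
cv2.imwrite('pics/m7.png',cv2.convertScaleAbs(cv2.resize(np.vstack([a,b]),(500,600),interpolation=2),alpha=1.4))"
```

```text
grip 0.4317908028534053 50.02237558364868
placed 37.5667
push -0.07 False lane [-0.0915 -0.      0.0457] want [-0.0912 -0.      0.0457] F [-0.1324 -0.5801 -0.8997] 42.2333
push 0 False lane [-0.0213 -0.0004  0.0457] want [-0.0212  0.      0.0457] F [ 1.8207 -4.6226  0.2016] 43.55
push 0.0175 False lane [-0.0033 -0.0002  0.0457] want [-0.0037  0.      0.0457] F [ 2.5498 -2.6094 -1.2028] 44.05
47.2083
```

View pics/m7.png

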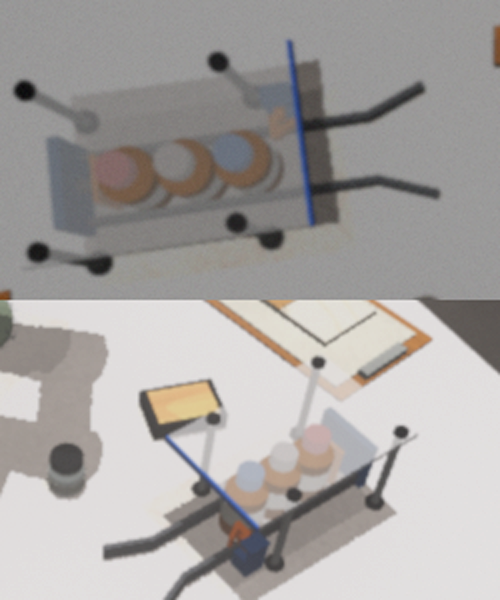

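```bash
python3 -c "
import cv2,numpy as np
o=[cv2.imread(f'pics/top{i}.png')[165:215,150:200] for i in (0,5,7)]
cv2.imwrite('pics/m8.png',cv2.convertScaleAbs(cv2.resize(np.hstack(o),(798,266),interpolation=2),alpha=1.6))"
python3 - <<'E'
from cell import bot
from h import *
for i,c in enumerate(((116,152),(175,160),(234,152))): pass
for n,u in(("red",(40+112/2,130+170/2)),("white",(40+174/2,130+160/2)),("blue",(40+232/2,130+152/2))): print(n,lanexy(bot,"top",u,.117))
E
```

```text
red [0.16845328 0.00324052]
white [0.10406458 0.00217541]
blue [0.04394073 0.00258496]
```

View pics/m8.png

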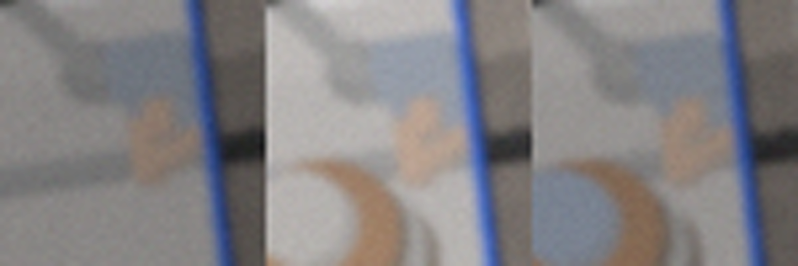

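The latch is fully out behind the blue bottle, and the three bottles measure at lane x of about 168, 104 and 44 mm. I'm handing the job in.

```bash
python3 -c "
from cell import bot
print(bot.close_job())"
```

```text
the job is handed in; nothing more can be done
None
```

I loaded the three bottles red, white, blue and handed the job in at about 47 s; the last pictures show all three upright in the lane with the latch out behind blue, but the hand-in returned no verdict.

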